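Fit the scale plate and hold the spring slide at its red line

TASK

Move the scale plate with the red line from the two-slot stand into the slot of the spring checker, pushed fully home and let go. Then pull the checker's yellow handle out against its spring until the orange pointer stands at the red line on the plate, and keep holding it there for the reading: finish while still gripping the handle, do not let it spring back. Leave the plate with the blue line in its stand, and leave the tape roll and the white terminator where they are.

Things in the scene. Friction and masses are not known exactly. Their poses are not given: they have to be found in the camera images.
- red_plate: aluminium scale plate with a red line, standing on edge in one slot of the stand: 100 mm long (its x), 8 mm thick (its y), 70 mm high (its z), 0.08 to 0.17 kg. Origin: centre of its underside. Pinch it across its thickness, near the middle of its top edge; the upper 40 mm stand free above the holder's lips. It fits either way round (the line then lies elsewhere and the pointer still reaches it)
- red_line (a point): the red line (3 mm wide, across the top edge and down the upper part of both faces of the red plate): this point is on the plate's top edge, 8 mm along the plate's +x from its middle, 70 mm above its underside; axes as the plate
- blue_plate: the like plate with a blue line, in the other slot of the stand; to be left there. Same size and axes
- plate_stand: fixed grey stand, 130 x 78 mm, with two slots along its x, 25 mm either side of its middle (y = -25 and +25 mm); slot floors 10 mm above its underside, flared lips up to z = 40 mm. Which plate stands in which slot varies. Origin: centre of its underside
- spring_checker: fixed spring checker: aluminium base 200 x 110 mm, 10 mm thick, grey spring housing 62 mm high at its far (+x) end, a steel rod (axis at y = -22 mm, z = 34 mm) that runs along x through a dark bearing block (50 mm high, x = -55 to -35 mm), and the plate slot beside the rod at y = +28 mm. The rod is drawn out along the checker's -x. Origin: underside of the base, midway across its width and in line with the middle of the slot; z up
- slot (a point): middle of the floor of the checker's plate slot; axes as the checker. The slot is 103 mm long (x) and 10 mm wide (y); its floor is 10 mm above the worktop, straight walls to 30 mm, flared lips to 40 mm above the worktop. A plate fully home stands with its underside on this point and its top edge 80 mm above the worktop
- pull_handle (a joint): how far the yellow handle, with the rod and pointer that are one piece with it (the slide), is drawn out along the checker's -x, m: 0 = home, stop at 0.055. A spring pulls it home: 2.7 N at 0, growing by 1.8 N per 10 mm; it flies back when let go
- grip (a point): the yellow handle, an upright paddle on the front end of the rod: 12 mm thick (x), 40 mm wide (y), from 22 to 102 mm above the worktop. This is the point to grip, in its middle, 84 mm above the worktop and 18 mm below its top; the rod below it reaches up to 40 mm above the worktop and the bearing block behind, 44 mm off at home, to 50 mm. Pinch it across its thickness (along the checker's x). Axes as the checker
- pointer (a point): tip of the orange pointer on the slide, 75 mm above the worktop; at home 40 mm toward +x from the middle of the slot. It runs along x, 4 mm beside the face of the fitted plate
- tape_roll: black roll of tape lying loose on the worktop, 55 mm across, 19 mm high; a bystander
- terminator: white round connector terminator standing loose on the worktop, 34 mm across, 32 mm high; a bystander
Not all that is in view belongs to the job. Leave any green look-alike of the red_plate alone.

How it is judged:
By the outcome, as a careful person would: the job done as asked, in the order asked, and still so for the second after the job is handed in, while the arm keeps its last pose, push and grip.
It also fails if it takes over 45 s, if anything falls off the work surface, if the arm or the gripper's body presses on something with over 40 N, if the wrist force passes 120 N, or if a joint passes its speed limit or range.

ROBOT

A 6-joint arm with a two-finger parallel gripper is mounted at the origin on a cart in front of the work surface, level with it; the furniture and walls round the work are solid. World frame = base frame: x ahead of the robot, y to its left, z up, the work surface at z = 0. Lengths are in m, angles in rad, forces in N, time in s.
With the tool pointing down it reaches from about 0.325 to 0.75 m from the base axis. Payload 7.6 kg.
Tool frame: the origin (TCP) lies at the very end of the fingers, on their centre line; the grasp point (between the pads) lies 19 mm behind it (arm.grip_depth is the distance from the TCP to the grasp point, in m); z points along the fingers, x is the direction in which the jaws open and shut, and the axes are right-handed (so a half turn about z gives the same grasp; the last joint's range is limited). The gripper opens to 85 mm and grips with 20 to 120 N. Pads are 22 mm wide; open, the fingers measure 114 mm over their backs; the gripper's body (76 mm by 85 mm) begins 54 mm behind the grasp point. The pads swing forward as they close: fully open they stand 13 mm farther back than shut.
Start: joints at [-1.259, 0.052, 1.401, -0, 1.689, -0.07], TCP at [0.196, -0.487, 0.231] pointing down, gripper open.
Joint ranges: [-2.9, 2.9], [-0.91, 2.17], [0.12, 2.37], [-1.06, 4.2], [0.26, 2.73], [-2.93, 2.93]. Speed limits (rad/s): [2.57, 2.57, 3.01, 3.14, 3.14, 3.14].

INTERFACE

Orientations are given as a rotation vector (axis times angle).
In Python, from plant import arm, cams, order gives the robot as it stands. The module is installed in compiled form; this text tells all that it offers.
- The arm moves only by the tool servo_tool, never from a script. Its argument "motion" is a list of rows, each a list of 2 entries, a list of its own where there are three numbers: the shift along the tool's x, y, z in mm, then the turn about the tool's z in degrees. A call has 1 to 10 rows; each row is the pose to reach, as a shift and turn from the pose commanded when the call began, along the tool's axes at that moment; what a row does not reach only later rows make up. A row lasts 1/10 s, in which the tool goes at most 50 mm and 8.59 degrees, less where a joint would pass 70% of its speed; a pose out of reach is approached as far as the arm can. A call with a gripper value outside its range is refused whole. "fingers" is the finger opening in mm, from 0 to 85.4, set as the call begins (left out, the last holds). The fingers move at their own pace and stop on an object; "grip_force" is the grip in N (left out, the last holds). Time passes only in rows, so rows that repeat a pose let the fingers close. It gives the time, the measured TCP pose, the force and the opening at its end, in the units of the state.
- arm.state(): the state, without advancing time (a new reading comes with each control period).
- cams.camera(name): name is "scene" or "top" or "wrist"; returns the picture (400x640x3 uint8, blue, green, red); there is no depth.
- cams.camera_info(name): a dict with "fx", "fy", "cx", "cy" (pixels), "D" ([k1, k2, p1, p2, k3] as OpenCV has them; the pictures are not rectified), "view" (4x4, takes a point from world to camera coordinates). Camera axes: x right, y up, looking along -z (the intrinsics and any distortion apply to the point x, -y, -z); pixel columns grow to the right and rows downward; lengths in m; the calibration is good to about 2 mm. A picture is of the moment at which its call begins: read the wrist's pose just before it. camera_info takes no time and is no camera call; for the wrist camera it gives the pose at the moment of the call.
- order.finish_job(): hands the job in, once; it reports no verdict.
The state is a dict: "clock": time; "joints": joint angles; "joint_vel": joint speeds; "joint_torque": joint torques, N m; "tool_pos": TCP position; "tcp_rot": TCP orientation; "ft_force": force on the tool from outside, world axes, zero at the start; "moment": the same for the moment, N m; "grip_width": finger opening in m.
Only numpy, scipy, OpenCV 4.12 (cv2) and the standard library are available. Lean on these libraries where they do the work, as an engineer would, in place of code of your own. Each camera call takes 0.05 s, during which the arm holds its last target.

## Working session

There is one attempt and no reset: what is moved stays moved. The work goes in short steps, Python scripts to look and compute and a tool call to move; the robot and the scene stay as the last step left them, time stands still between calls to the robot, and variables do not carry over. Pictures are saved under pics/ and viewed, and the job is handed in when it is done.

Besides the shell and the picture viewer there is one more tool, called after "Request:" as name([rows], argument=value, ...), one row to a line, values as JSON. servo_tool: Moves the arm, as the interface text tells. Its arguments: {"type":"object","properties":{"motion":{"type":"array","items":{"type":"array"}},"fingers":{"type":"number"},"grip_force":{"type":"number"}},"required":["motion"]}

```bash
mkdir -p pics; ls
python3 - <<'E'
from plant import arm,cams,order
import cv2
print(arm.state(), arm.grip_depth)
for n in ["scene","top","wrist"]:
    im=cams.camera(n); cv2.imwrite(f"pics/{n}0.png",im)
    i=cams.camera_info(n); print(n,i)
E
```

```text
pics
{'clock': 0.0, 'joints': array([-1.25930747e+00,  5.28571231e-02,  1.40172130e+00,  2.71430910e-05,
        1.68858338e+00, -7.02809904e-02]), 'joint_vel': array([-5.87968921e-04, -1.96964775e-04, -8.28145628e-04, -2.35226653e-05,
        5.49278927e-04,  3.01779886e-04]), 'joint_torque': array([ 9.02253705e-04, -3.81662178e+01, -3.60188806e+01, -3.41775717e-05,
        6.10724630e-03, -1.06087273e-05]), 'tool_pos': array([ 0.19554325, -0.4869084 ,  0.23046349]), 'tcp_rot': array([-2.60174487e+00,  1.75906506e+00,  1.91320107e-03]), 'ft_force': array([-0.3131351 ,  0.0233599 , -0.56186344]), 'moment': array([-0.02752178,  0.01213597,  0.01661616]), 'grip_width': 0.08548749963466783} 0.0187
scene {'fx': 469.4867129919028, 'fy': 469.4867129919028, 'cx': 322.28070621584675, 'cy': 209.4905730414936, 'D': array([-0.00794505,  0.        ,  0.        ,  0.        ,  0.        ]), 'view': array([[-0.57483457, -0.81822697,  0.00835736,  0.50566639],
       [ 0.49559155, -0.3400079 ,  0.79923942, -0.16629945],
       [-0.65111768,  0.46357229,  0.60095466, -0.8625012 ],
       [ 0.       
[... 226 characters left out ...]
   ]), 'view': array([[-0.05778301, -0.99832758, -0.00178092,  0.35374625],
       [ 0.97500087, -0.05681607,  0.21481444, -0.42947632],
       [-0.21455636,  0.01067623,  0.97665326, -0.84819866],
       [ 0.        ,  0.        ,  0.        ,  1.        ]])}
wrist {'fx': 323.7150051081766, 'fy': 323.7150051081766, 'cx': 319.4917012020875, 'cy': 203.4051518841216, 'D': array([-0.01701266,  0.        ,  0.        ,  0.        ,  0.        ]), 'view': array([[ 0.37317007, -0.92776183, -0.00144707, -0.52475771],
       [ 0.89032885,  0.35855126, -0.28063417,  0.03765838],
       [ 0.26088052,  0.1034359 ,  0.95981372, -0.37884916],
       [ 0.        ,  0.        ,  0.        ,  1.        ]])}
```

View pics/scene0.png

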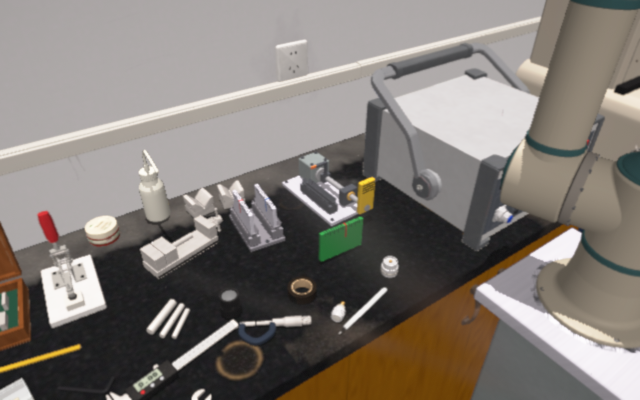

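View pics/top0.png

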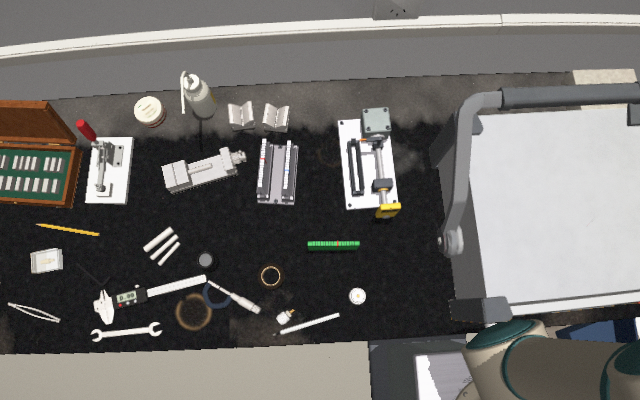

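View pics/wrist0.png

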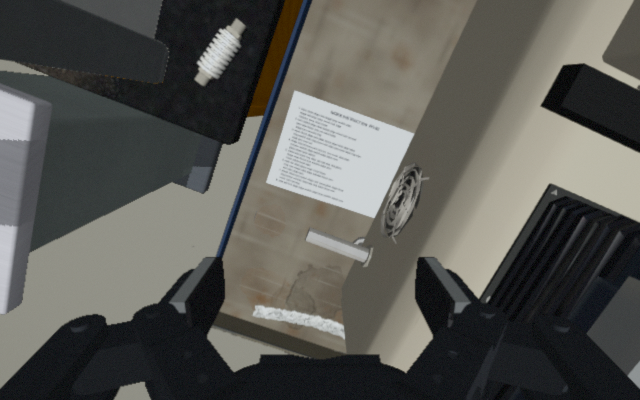

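```bash
cat > h.py <<'E'
import numpy as np,cv2
def KD(i): return np.array([[i['fx'],0,i['cx']],[0,i['fy'],i['cy']],[0,0,1.]]),np.array(i['D'])
F=np.diag([1,-1,-1.])
def proj(i,P):
    K,D=KD(i);V=np.array(i['view']);P=np.atleast_2d(np.asarray(P,float))
    c=(F@(V[:3,:3]@P.T+V[:3,3:])).T
    return cv2.projectPoints(c,np.zeros(3),np.zeros(3),K,D)[0].reshape(-1,2)
def back(i,uv,z):
    K,D=KD(i);V=np.array(i['view'])
    n=cv2.undistortPoints(np.array(uv,float).reshape(-1,1,2),K,D).reshape(-1,2)
    d=np.c_[n,np.ones(len(n))]@F@V[:3,:3]
    o=-V[:3,:3].T@V[:3,3]
    z=np.broadcast_to(z,len(n))
    return o+d*((z-o[2])/d[:,2])[:,None]
E
python3 - <<'E'
import cv2
from h import *
from plant import cams
t=cv2.imread('pics/top0.png'); s=cv2.imread('pics/scene0.png')
a=cv2.resize(t[120:230,230:420],None,fx=4.2,fy=4.2,interpolation=cv2.INTER_CUBIC);cv2.imwrite('pics/topc.png',a)
a=cv2.resize(s[140:270,190:390],None,fx=4,fy=4,interpolation=cv2.INTER_CUBIC);cv2.imwrite('pics/scenec.png',a)
i=cams.camera_info('top')
print(back(i,[(270,276),(357,296),(334,245),(278,170),(368,165),(390,210)],[0.019,.032,.07,.04,.01,.1]).round(3))
E
```

```text
[[0.321 0.439 0.019]
 [0.271 0.269 0.032]
 [0.369 0.309 0.07 ]
 [0.534 0.413 0.04 ]
 [0.543 0.224 0.01 ]
 [0.425 0.201 0.1  ]]
```

View pics/topc.png

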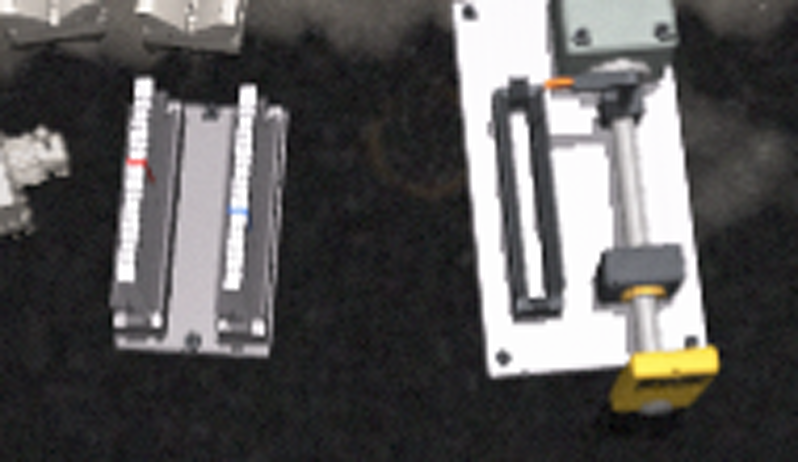

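View pics/scenec.png

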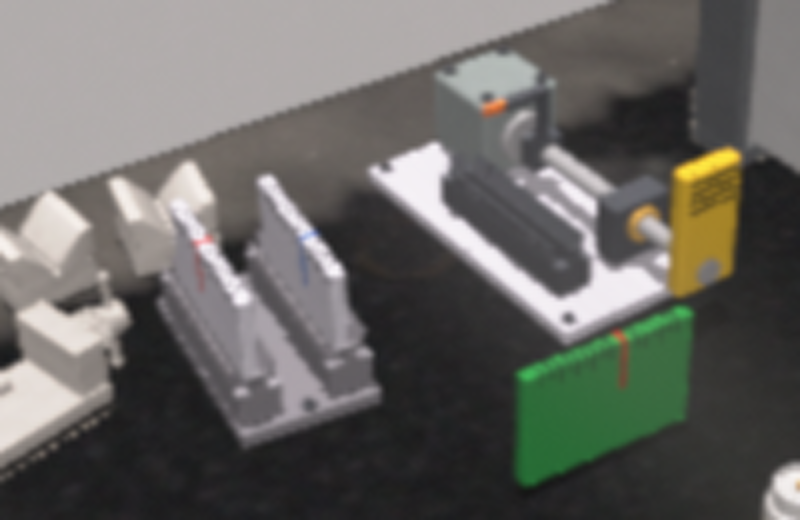

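Run:
```python
from h import *
from plant import cams
t=cams.camera_info('top');s=cams.camera_info('scene')
T=lambda p:np.array(p)/4.2+[230,120]
S=lambda p:np.array(p)/4.0+[190,140]
def L(n,i,f,pts,z): 
    b=back(i,[f(p) for p in pts],z);print(n,(b*1000).round(0).tolist(),'len',(np.linalg.norm(b[0]-b[-1])*1000).round(1))
L('red',t,T,[(145,80),(137,162),(126,280)],.08)
L('red s',s,S,[(180,205),(205,242),(242,300)],.08)
L('blue',t,T,[(248,87),(239,211),(231,288)],.08)
L('blue s',s,S,[(265,180),(306,240),(337,278)],.08)
L('base front',t,T,[(489,377),(707,350)],.01)
L('base left',t,T,[(455,0),(489,377)],.01)
L('stand front',t,T,[(117,348),(270,355)],.01)
L('slot',t,T,[(520,82),(538,315)],.04)
L('slot in',t,T,[(517,110),(538,298)],.01)
L('ptr',t,T,[(548,83)],.075);L('ptr s',s,S,[(487,108)],.075)
L('pad top',t,T,[(632,362),(718,357)],.102);L('pad top s',s,S,[(673,163),(740,150)],.102)
L('green',t,lambda p:p,[(308,243),(359,243)],.07)
```

```text
red [[587.0, 434.0, 80.0], [546.0, 439.0, 80.0], [489.0, 445.0, 80.0]] len 98.4
red s [[583.0, 435.0, 80.0], [545.0, 439.0, 80.0], [491.0, 447.0, 80.0]] len 92.3
blue [[581.0, 385.0, 80.0], [520.0, 392.0, 80.0], [483.0, 397.0, 80.0]] len 98.6
blue s [[578.0, 387.0, 80.0], [518.0, 396.0, 80.0], [480.0, 399.0, 80.0]] len 98.7
base front [[449.0, 276.0, 10.0], [456.0, 167.0, 10.0]] len 109.5
base left [[649.0, 280.0, 10.0], [449.0, 276.0, 10.0]] len 200.5
stand front [[474.0, 460.0, 10.0], [466.0, 384.0, 10.0]] len 76.2
slot [[591.0, 252.0, 40.0], [471.0, 253.0, 40.0]] len 119.3
slot in [[587.0, 252.0, 10.0], [487.0, 249.0, 10.0]] len 99.6
ptr [[576.0, 243.0, 75.0]] len 0.0
ptr s [[578.0, 242.0, 75.0]] len 0.0
pad top [[432.0, 218.0, 102.0], [432.0, 180.0, 102.0]] len 38.7
pad top s [[442.0, 216.0, 102.0], [431.0, 179.0, 102.0]] len 38.7
green [[376.0, 358.0, 70.0], [370.0, 261.0, 70.0]] len 97.4
```

```bash
python3 - <<'E'
from h import *
from plant import cams
t=cams.camera_info('top');s=cams.camera_info('scene')
def tri(n,a,b):
    f=lambda z:np.linalg.norm(back(t,[a],z)-back(s,[b],z))
    z=np.arange(-.1,.7,.002);e=[f(k) for k in z];k=np.argmin(e);print(n,back(t,[a],z[k]).round(3),e[k].round(3))
tri('handle end L',(498,97),(382,84))
tri('handle knob',(450,240),(428,183))
tri('front post top',(455,300),(490,160))
print(back(s,[(478,245),(370,180)],0).round(3))
print(back(t,[(455,318),(432,170)],0).round(3), back(t,[(640,90),(640,300)],.25).round(3))
E
python3 - <<'E'
import cv2
a=cv2.resize(cv2.imread('pics/scene0.png')[0:280,340:640],None,fx=2.1,fy=2.1);cv2.imwrite('pics/sb.png',a)
a=cv2.resize(cv2.imread('pics/top0.png')[60:400,400:640],None,fx=1.76,fy=1.76);cv2.imwrite('pics/tb.png',a)
E
```

```text
handle end L [[0.589 0.013 0.218]] 0.017
handle knob [[0.362 0.092 0.094]] 0.002
front post top [[0.252 0.134 0.226]] 0.042
[[0.227 0.06  0.   ]
 [0.545 0.089 0.   ]]
[[0.215 0.072 0.   ]
 [0.527 0.085 0.   ]] [[ 0.58  -0.234  0.25 ]
 [ 0.229 -0.154  0.25 ]]
```

View pics/sb.png

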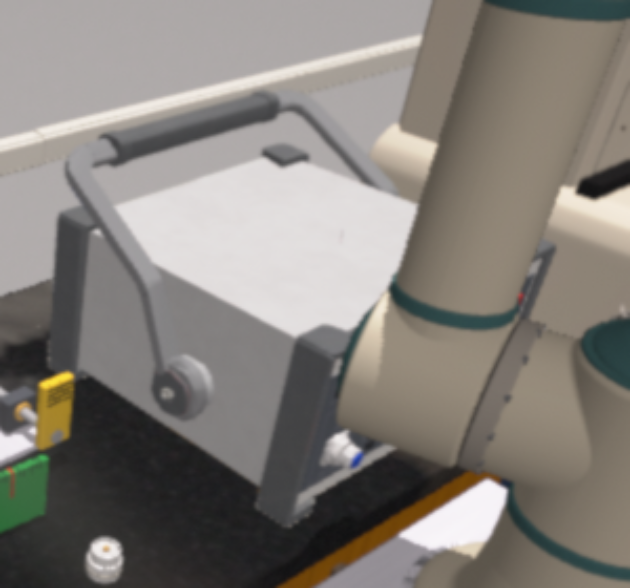

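View pics/tb.png

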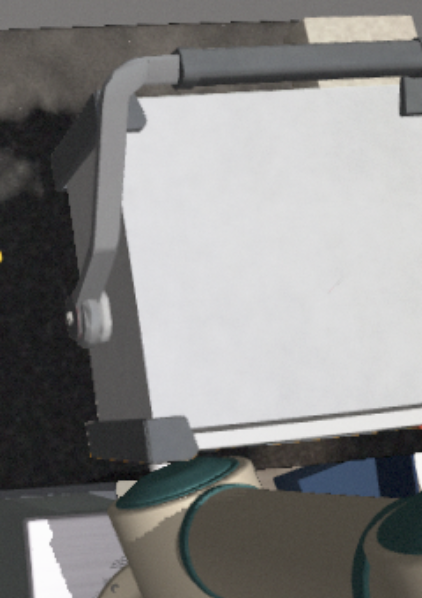

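```bash
cat >> h.py <<'E'
from scipy.spatial.transform import Rotation as Ro
def go(st,p,jx):
    """shift (mm) in tool axes and turn (deg) to TCP p with tool x along +-jx (world yaw deg)"""
    R=Ro.from_rotvec(st['tcp_rot']).as_matrix()
    d=R.T@(np.array(p)-st['tool_pos'])*1000
    cur=np.degrees(np.arctan2(R[1,0],R[0,0]))
    # tool z down => +turn about tool z lowers world yaw
    t=[(-(jx+k-cur)+180)%360-180 for k in (0,180)]
    return d.round(1),cur.round(2),np.round(t,2)
E
python3 - <<'E'
from h import *
from plant import cams,arm
st=arm.state();w=cams.camera_info('wrist')['view']
print(-w[:3,:3].T@w[:3,3], w[2,:3], Ro.from_rotvec(st['tcp_rot']).as_matrix().round(3))
for p in [(.196,-.487,.43),(.45,0,.43),(.44,.33,.40)]: print(go(st,p,83.6))
E
```

```text
[ 0.2611299  -0.46116603  0.37343349] [0.26088052 0.1034359  0.95981372] [[ 0.373 -0.928 -0.   ]
 [-0.928 -0.373  0.001]
 [-0.001 -0.    -1.   ]]
(array([-1.000e-01, -4.000e-01, -1.993e+02]), np.float64(-68.12), array([-151.72,   28.28]))
(array([-357.3, -417.6, -198.9]), np.float64(-68.12), array([-151.72,   28.28]))
(array([-667.3, -531.2, -168.5]), np.float64(-68.12), array([-151.72,   28.28]))
```

Request:
servo_tool([
  [[0,0,-50],0],
  [[0,0,-100],0],
  [[0,0,-150],0],
  [[0,0,-200],-8],
  [[-30,-36,-205],-16],
  [[-60,-72,-205],-24],
  [[-92,-108,-205],-32],
  [[-124,-145,-205],-40],
  [[-156,-182,-205],-48],
  [[-188,-220,-205],-56],
], fingers=30)

```text
clock: 1.15
tool_pos: [0.33, -0.2289, 0.4362]
tcp_rot: [3.125, -0.324, 0.0]
ft_force: [-0.1, -1.6, -0.4]
grip_width: 0.0299
```

Run:
```python
from h import *
from plant import cams,arm
st=arm.state();print(st['clock'],st['joints'].round(2),st['grip_width'])
for p in [(.45,0,.43),(.44,.33,.38)]: print(go(st,p,84))
```

```text
1.15 [-0.7  -0.23  1.25  0.    2.12 -0.49] 0.029942929582778836
(array([  70.5, -248.7,    6.2]), np.float64(-11.83), array([-95.83,  84.17]))
(array([  -7. , -569.6,   56.1]), np.float64(-11.83), array([-95.83,  84.17]))
```

Request:
servo_tool([
  [[14,-48,0],-8],
  [[28,-96,0],-16],
  [[42,-144,0],-24],
  [[56,-192,0],-32],
  [[66,-240,0],-40],
  [[60,-288,0],-48],
  [[50,-336,0],-56],
  [[40,-384,0],-64],
  [[30,-432,0],-72],
  [[20,-480,10],-80],
])

```text
clock: 2.15
tool_pos: [0.4497, 0.2364, 0.4272]
tcp_rot: [2.601, 1.761, 0.004]
ft_force: [0.8, -0.9, -0.4]
grip_width: 0.0301
```

Run:
```python
from h import *
from plant import cams,arm
st=arm.state();print(st['clock'],st['joints'].round(2))
for p in [(.44,.33,.38),(.44,.30,.36)]: print(go(st,p,84))
```

```text
2.15 [ 0.41  0.06  1.   -0.    2.08 -0.78]
(array([ 83.2, -43.9,  47.3]), np.float64(68.21), array([-15.79, 164.21]))
(array([ 55.3, -32.8,  67.2]), np.float64(68.21), array([-15.79, 164.21]))
```

Request:
servo_tool([
  [[35,-19,25],-8],
  [[70,-38,50],-15.8],
  [[83,-44,67],-15.8],
  [[83,-44,67],-15.8],
  [[83,-44,67],-15.8],
])

```text
clock: 2.65
tool_pos: [0.4407, 0.3273, 0.3596]
tcp_rot: [2.341, 2.095, -0.001]
ft_force: [0.0, -0.4, 0.2]
grip_width: 0.0301
```

Run:
```python
from h import *
import pickle
from plant import cams,arm
i=cams.camera_info('wrist');im=cams.camera('wrist');cv2.imwrite('pics/w1.png',im);pickle.dump(i,open('w1.pkl','wb'))
st=arm.state();print(st['clock'],st['tool_pos'],st['ft_force'])
```

```text
2.7 [0.44097942 0.32697498 0.36067315] [-0.30791667 -0.01190535 -0.10101109]
```

View pics/w1.png

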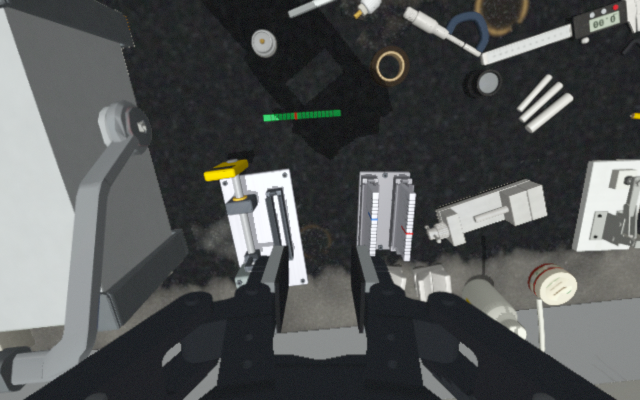

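Run:
```python
import cv2
im=cv2.imread('pics/w1.png')
cv2.imwrite('pics/w1a.png',cv2.resize(im[155:295,195:315],None,fx=4.2,fy=4.2,interpolation=cv2.INTER_CUBIC))
cv2.imwrite('pics/w1b.png',cv2.resize(im[160:270,340:430],None,fx=5,fy=5,interpolation=cv2.INTER_CUBIC))
```

```text
(no output)
```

View pics/w1a.png

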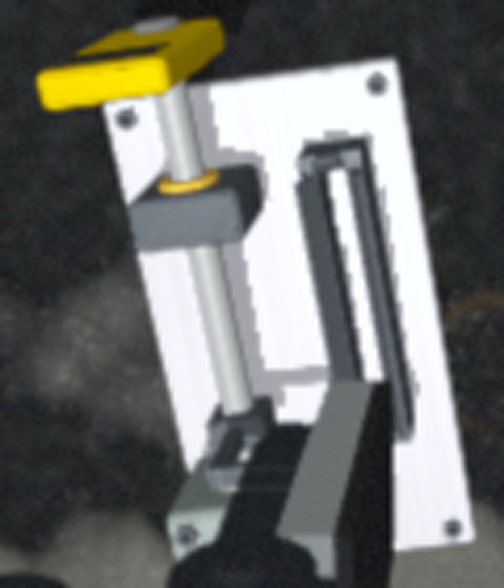

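View pics/w1b.png

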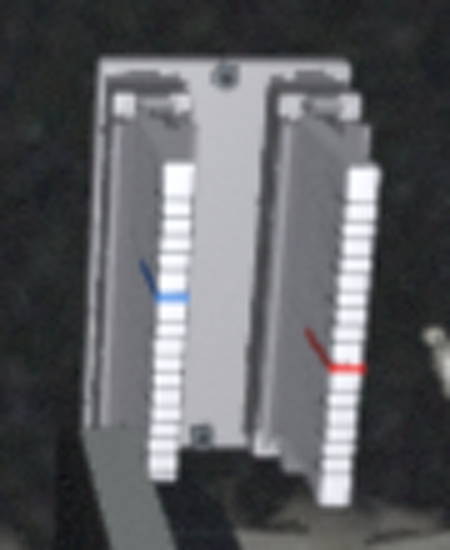

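Run:
```python
from h import *
import pickle
w=pickle.load(open('w1.pkl','rb'))
A=lambda p:np.array(p)/4.2+[195,155]
B=lambda p:np.array(p)/5.+[340,160]
def L(n,f,pts,z):
    b=back(w,[f(p) for p in pts],z);d=b[-1]-b[0];print(n,(b*1000).round(1).tolist(),'len',(np.linalg.norm(d)*1000).round(1),'yaw',np.degrees(np.arctan2(d[1],d[0])).round(1))
L('red',B,[(364,165),(348,369),(336,505)],.08)
L('blue',B,[(180,165),(172,297),(163,478)],.08)
L('base front',A,[(397,58),(107,95)],.01)
L('base left',A,[(397,58),(474,540)],.01)
L('screws',A,[(377,84),(453,528)],.01)
L('screwsf',A,[(125,118),(377,84)],.01)
L('slot floor',A,[(335,168),(373,382)],.01)
L('slot outer corner',A,[(370,138),(408,436)],.04)
L('slot front corners',A,[(300,158),(370,138)],.04)
L('pad top back edge',A,[(45,107),(162,97)],.102)
```

```text
red [[491.2, 447.7, 80.0], [549.9, 441.5, 80.0], [591.5, 436.8, 80.0]] len 100.9 yaw -6.2
blue [[485.8, 398.3, 80.0], [523.1, 393.8, 80.0], [577.5, 387.9, 80.0]] len 92.3 yaw -6.5
base front [[452.2, 279.0, 10.0], [454.0, 170.6, 10.0]] len 108.4 yaw -89.0
base left [[452.2, 279.0, 10.0], [652.2, 283.2, 10.0]] len 200.1 yaw 1.2
screws [[460.9, 270.4, 10.0], [645.8, 275.4, 10.0]] len 184.9 yaw 1.6
screwsf [[463.3, 175.6, 10.0], [460.9, 270.4, 10.0]] len 94.8 yaw 91.4
slot floor [[490.9, 250.3, 10.0], [578.5, 252.2, 10.0]] len 87.7 yaw 1.3
slot outer corner [[474.1, 269.2, 40.0], [588.9, 267.1, 40.0]] len 114.8 yaw -1.0
slot front corners [[478.5, 243.7, 40.0], [474.1, 269.2, 40.0]] len 25.8 yaw 99.9
pad top back edge [[439.7, 181.9, 102.0], [440.5, 217.6, 102.0]] len 35.7 yaw 88.6
```

Run:
```python
from h import *
from plant import cams,arm
st=arm.state()
for p in [(.54,.441,.12),(.54,.441,.05)]: print(go(st,p,83.7))
```

```text
(array([124.2,  85.3, 240.9]), np.float64(83.61), array([-9.0000e-02,  1.7991e+02]))
(array([124.1,  85.2, 310.9]), np.float64(83.61), array([-9.0000e-02,  1.7991e+02]))
```

Request:
servo_tool([
  [[30,20,25],0],
  [[62,42,55],0],
  [[93,63,90],0],
  [[124,85,130],0],
  [[124,85,170],0],
  [[124,85,210],0],
  [[124,85,232],0],
  [[124,85,232],0],
  [[124,85,232],0],
])

```text
clock: 3.6
tool_pos: [0.5401, 0.4411, 0.1298]
tcp_rot: [2.342, 2.094, 0.005]
ft_force: [0.2, -0.3, 0.6]
grip_width: 0.0301
```

Run:
```python
from h import *
import pickle
from plant import cams,arm
i=cams.camera_info('wrist');im=cams.camera('wrist');cv2.imwrite('pics/w2.png',im);pickle.dump(i,open('w2.pkl','wb'))
st=arm.state();print(st['clock'],st['tool_pos'],st['ft_force']);print(go(st,(.54,.441,.05),83.7))
```

```text
3.65 [0.54027573 0.44162525 0.13095732] [-0.02880213 -0.3460018   0.84309704]
(array([-0.9, -0.5, 81. ]), np.float64(83.61), array([-9.0000e-02,  1.7991e+02]))
```

View pics/w2.png

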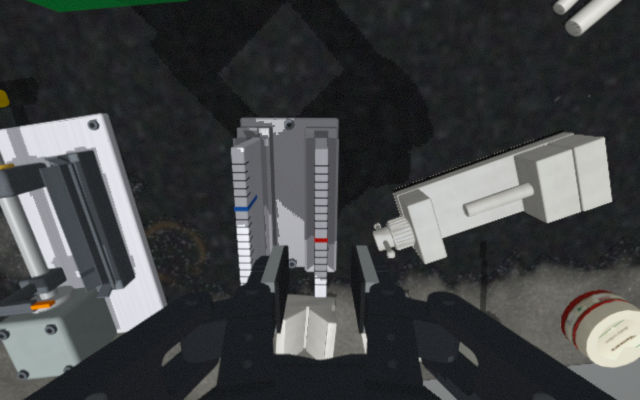

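Run:
```python
from h import *
import pickle
w=pickle.load(open('w2.pkl','rb'))
b=back(w,[(321.5,138),(321,240),(320.5,297)],.08);d=b[-1]-b[0]
print((b*1000).round(1).tolist(),np.linalg.norm(d),np.degrees(np.arctan2(d[1],d[0])),(b[0]+b[2])/2)
```

```text
[[485.0, 447.9, 80.0], [548.9, 440.6, 80.0], [590.4, 435.7, 80.0]] 0.10615043344731673 -6.638894683294512 [0.53768221 0.44181344 0.08      ]
```

Request:
servo_tool([
  [[0,0,25],0],
  [[0,0,50],0],
  [[0,0,70],0],
  [[0,0,80],0],
  [[0,0,80],0],
])

```text
clock: 4.15
tool_pos: [0.5391, 0.4415, 0.0478]
tcp_rot: [2.341, 2.095, 0.0]
ft_force: [-0.8, -0.3, 0.4]
grip_width: 0.0302
```

Request:
servo_tool([
  [[0,0,0],0],
  [[0,0,0],0],
  [[0,0,0],0],
  [[0,0,0],0],
  [[0,0,0],0],
], fingers=0, grip_force=50)

```text
clock: 4.65
tool_pos: [0.5398, 0.4423, 0.05]
tcp_rot: [2.34, 2.095, 0.006]
ft_force: [0.2, -0.5, 6.2]
grip_width: 0.0071
```

Request:
servo_tool([
  [[0,0,-10],0],
  [[0,0,-30],0],
  [[0,0,-60],0],
  [[0,0,-95],0],
  [[0,0,-120],0],
  [[0,0,-120],0],
])

```text
clock: 5.25
tool_pos: [0.5401, 0.4427, 0.1735]
tcp_rot: [2.34, 2.095, 0.014]
ft_force: [-0.4, -0.0, -0.9]
grip_width: 0.0073
```

Run:
```python
from h import *
import pickle
from plant import cams,arm
i=cams.camera_info('wrist');im=cams.camera('wrist');cv2.imwrite('pics/w3.png',im);pickle.dump(i,open('w3.pkl','wb'))
cv2.imwrite('pics/s3.png',cams.camera('scene'))
st=arm.state();print(st['clock'],st['tool_pos'],st['ft_force'],st['grip_width'])
```

```text
5.35 [0.53872696 0.44163031 0.16745275] [-0.51873947 -0.11212716 -1.4980364 ] 0.007197631602753059
```

View pics/w3.png

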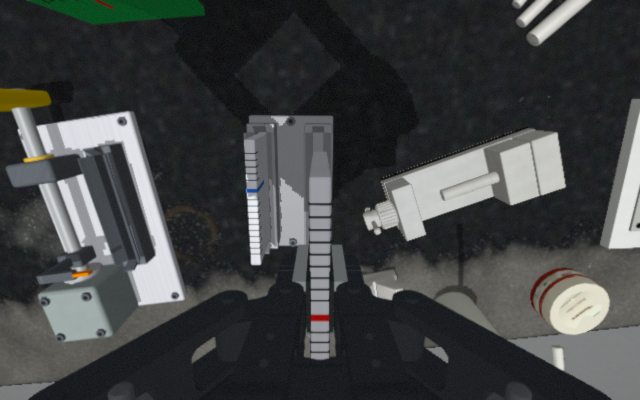

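View pics/s3.png

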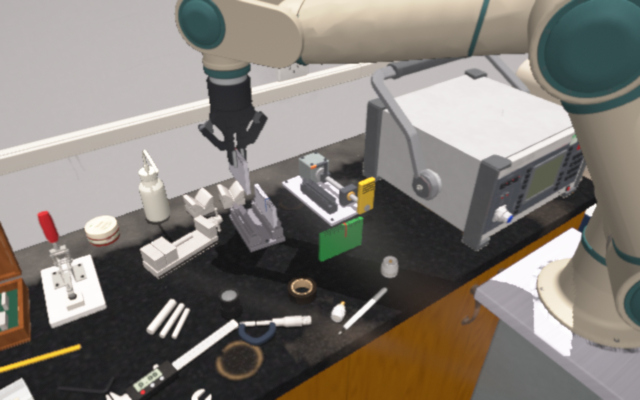

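```bash
python3 - <<'E'
from h import *
import pickle
from plant import arm
w=pickle.load(open('w3.pkl','rb'));st=arm.state()
print(st['tool_pos'])
R=Ro.from_rotvec(st['tcp_rot']).as_matrix()
for z in (.195,.197,.2):
  b=back(w,[(320,177),(320,317),(320,359)],z);print(((b-st['tool_pos'])@R*1000).round(1).tolist())
E
python3 - <<'E'
import cv2
im=cv2.imread('pics/w3.png')
cv2.imwrite('pics/w3c.png',cv2.resize(im[140:370,270:370],None,fx=2.6,fy=2.6,interpolation=cv2.INTER_CUBIC))
cv2.imwrite('pics/w3d.png',cv2.resize(im[80:350,0:200],None,fx=2.2,fy=2.2,interpolation=cv2.INTER_CUBIC))
E
```

```text
[0.53872696 0.44163031 0.16745275]
[[0.6, -46.0, -27.6], [0.7, 16.3, -27.5], [0.7, 38.8, -27.5]]
[[0.6, -46.4, -29.6], [0.7, 14.8, -29.5], [0.7, 37.0, -29.5]]
[[0.6, -47.1, -32.6], [0.6, 12.6, -32.5], [0.7, 34.3, -32.5]]
```

View pics/w3c.png

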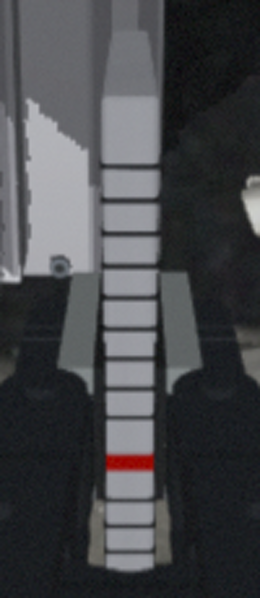

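View pics/w3d.png

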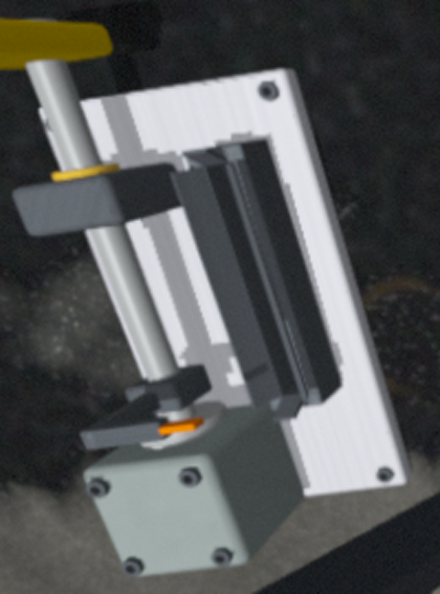

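Run:
```python
from h import *
from plant import cams,arm
st=arm.state();w=cams.camera_info('wrist')['view']
R=Ro.from_rotvec(st['tcp_rot']).as_matrix();c=-w[:3,:3].T@w[:3,3]
print(R.T@(c-st['tool_pos']),c)
print(go(st,(.58,.31,.20),91.4))
```

```text
[-0.0007278  -0.07212346 -0.14274394] [0.46690717 0.44882173 0.3101705 ]
(array([-126.3,   55.5,  -32.6]), np.float64(83.68), array([ -7.72, 172.28]))
```

Request:
servo_tool([
  [[-30,14,-15],-3],
  [[-70,30,-30],-7.7],
  [[-105,46,-30],-7.7],
  [[-126,55,-30],-7.7],
  [[-126,55,-30],-7.7],
  [[-126,55,-30],-7.7],
  [[-126,55,-30],-7.7],
])

```text
clock: 6.05
tool_pos: [0.5788, 0.3112, 0.196]
tcp_rot: [-2.193, -2.249, 0.003]
ft_force: [-0.5, 0.8, -1.4]
grip_width: 0.0071
```

Run:
```python
from h import *
import pickle
from plant import cams,arm
i=cams.camera_info('wrist');im=cams.camera('wrist');cv2.imwrite('pics/w4.png',im);pickle.dump(i,open('w4.pkl','wb'))
st=arm.state();print(st['clock'],st['tool_pos'],st['tcp_rot'],st['ft_force'],st['grip_width'])
st=arm.state();print(st['clock'],st['tool_pos'])
cv2.imwrite('pics/t4.png',cams.camera('top'))
```

```text
6.1 [0.57883706 0.31141793 0.19626587] [-2.19241949e+00 -2.24907967e+00  2.11085713e-03] [ 0.09860018  0.09860172 -0.66727905] 0.007483807842594135
6.1 [0.57883706 0.31141793 0.19626587]
```

View pics/w4.png

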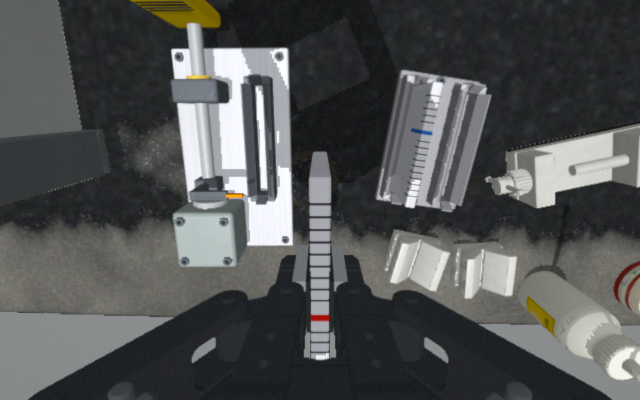

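View pics/t4.png

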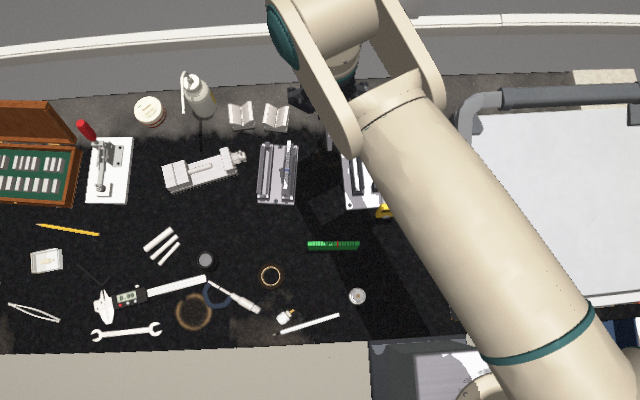

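Good clear view of the slot at about (258,138) in the wrist picture; the top view is blocked by the arm. Zooming in.

Run:
```python
import cv2
im=cv2.imread('pics/w4.png')
cv2.imwrite('pics/w4c.png',cv2.resize(im[35:255,165:300],None,fx=2.7,fy=2.7,interpolation=cv2.INTER_CUBIC))
cv2.imwrite('pics/w4d.png',cv2.resize(im[65:215,230:290],None,fx=4,fy=4,interpolation=cv2.INTER_CUBIC))
```

```text
(no output)
```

View pics/w4c.png

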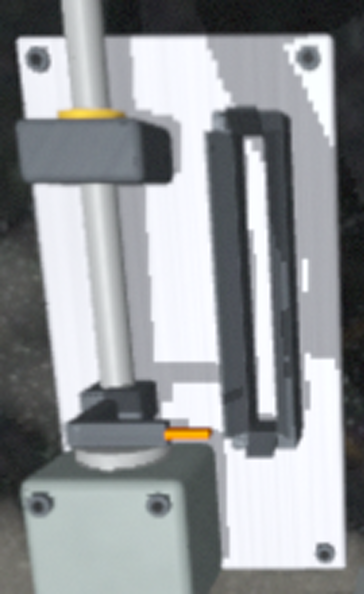

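View pics/w4d.png

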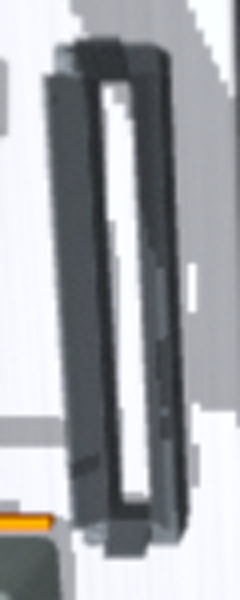

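```bash
cat > fit.py <<'E'
from h import *
import pickle
from scipy.optimize import least_squares
w=pickle.load(open('w4.pkl','rb'))
C=lambda p:np.array(p)/2.7+[165,35]
Dd=lambda p:np.array(p)/4.+[230,65]
obs=[]# model(x,y,z, usesa), pixel, comps
def m(p):
    x,y,t,a=p;c,s=np.cos(t),np.sin(t)
    P=np.array([[a,-.055,.01],[a,.055,.01],[a+.2,-.055,.01],[a+.2,.055,.01],[.04,.02,.075],[-.0515,.028,.01],[.0515,.028,.01]])
    return np.c_[x+c*P[:,0]-s*P[:,1],y+s*P[:,0]+c*P[:,1],P[:,2]]
O=np.array([C((331,35)),C((17,37)),C((345,568)),C((211,434)),Dd((115,82)),Dd((135,500))])
idx=[1,0,3,4,5,6]
def r(p):
    e=proj(w,m(p))[idx]-O
    e[4:,0]=0   # slot floor: lateral partly hidden
    return e.ravel()
s=least_squares(r,[.537,.225,.02,-.085],loss='soft_l1')
print('checker',s.x[:2].round(4),np.degrees(s.x[2]).round(2),'a',s.x[3].round(4));print(r(s.x).reshape(-1,2).round(1))
x,y,t,_=s.x
slot=np.array([x-np.sin(t)*.028,y+np.cos(t)*.028]);print('slot',slot.round(4))
# lateral check of floor edges
b=back(w,[Dd((112,290)),Dd((138,290)),Dd((100,85)),Dd((122,498))],.01);print((b*1000).round(1).tolist())
E
python3 fit.py
python3 - <<'E'
import cv2
im=cv2.imread('pics/w4.png')
cv2.imwrite('pics/w4p.png',cv2.resize(im[140:370,290:350],None,fx=2.6,fy=2.6,interpolation=cv2.INTER_CUBIC))
E
```

```text
checker [0.5388 0.2253] 1.51 a -0.0849
[[ 0.4 -0.1]
 [-0.8 -0.3]
 [ 0.1  0.8]
 [ 0.1 -0.4]
 [ 0.   0.3]
 [ 0.   0.1]]
slot [0.5381 0.2533]
[[535.5, 248.0, 10.0], [535.4, 254.5, 10.0], [487.1, 246.4, 10.0], [589.0, 249.2, 10.0]]
```

View pics/w4p.png

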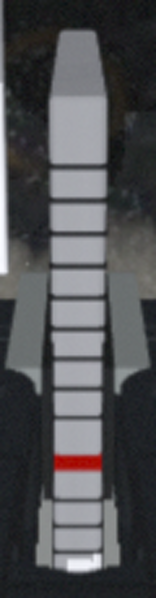

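```bash
cat > fitp.py <<'E'
from h import *
import pickle
from scipy.optimize import least_squares
from plant import arm
w=pickle.load(open('w4.pkl','rb'));st=arm.state()
R=Ro.from_rotvec(st['tcp_rot']).as_matrix();T=st['tool_pos']
V=lambda v:v/2.6+140
ov=np.array([V(97),V(30),V(463)])
# tick edges: 
def r(p,pitch=True):
    x,z,a=p
    # tool frame: plate +x = tool +y ; plate up = -tool z
    P=np.array([[-.05,.07],[-.05,0],[.008,.07]])-[0,.07]
    if not pitch:a=0
    c,s=np.cos(a),np.sin(a)
    Y=x+c*P[:,0]-s*P[:,1];Z=z+s*P[:,0]+c*P[:,1]
    W=T+np.c_[0*Y+.0006,Y,-Z]@R.T
    return proj(w,W)[:,1]-ov
for f in(True,False):
    s=least_squares(lambda p:r(p,f),[0,.03,0]);print('centre y tool, top above TCP, pitch',(s.x*1000).round(2),s.fun.round(2))
b=back(w,[(320,150+0),(320,177)],T[2]+.03);print(((b-T)@R*1000)[:, :2].round(1))
print(R.round(4))
E
python3 fitp.py
```

```text
centre y tool, top above TCP, pitch [ 1.   29.82 -3.49] [-0.  0.  0.]
centre y tool, top above TCP, pitch [ 0.94 29.9   0.  ] [-0.23  0.31  0.04]
[[ -0.6 -58.6]
 [ -0.6 -49.1]]
[[-2.560e-02  9.997e-01 -1.000e-03]
 [ 9.997e-01  2.560e-02 -4.000e-04]
 [-4.000e-04 -1.000e-03 -1.000e+00]]
```

Run:
```python
from h import *
from plant import arm
st=arm.state();print(st['tool_pos']);print(go(st,(.5371,.2536,.11),91.5))
```

```text
[0.57890952 0.31143419 0.19654453]
(array([-56.7, -43.2,  86.6]), np.float64(91.47), array([-3.0000e-02,  1.7997e+02]))
```

Request:
servo_tool([
  [[-20,-15,0],0],
  [[-45,-35,15],0],
  [[-56.7,-43.2,40],0],
  [[-56.7,-43.2,70],0],
  [[-56.7,-43.2,86],0],
  [[-56.7,-43.2,86],0],
  [[-56.7,-43.2,86],0],
  [[-56.7,-43.2,86],0],
])

```text
clock: 6.95
tool_pos: [0.5384, 0.2533, 0.113]
tcp_rot: [2.193, 2.248, 0.004]
ft_force: [-0.0, -0.1, -1.1]
grip_width: 0.0069
```

Run:
```python
from h import *
import pickle
from plant import cams,arm
i=cams.camera_info('wrist');im=cams.camera('wrist');cv2.imwrite('pics/w5.png',im);pickle.dump(i,open('w5.pkl','wb'))
s=cams.camera('scene');cv2.imwrite('pics/s5.png',cv2.resize(s[130:260,240:400],None,fx=4.5,fy=4.5,interpolation=cv2.INTER_CUBIC))
st=arm.state();print(st['clock'],st['tool_pos'],st['tcp_rot'],st['ft_force'],st['grip_width']);print(go(st,(.5371,.2536,.11),91.5))
```

```text
7.05 [0.53834332 0.25309244 0.11275089] [2.19345883 2.24760117 0.00337851] [ 0.29375573  0.00727632 -0.6765896 ] 0.007608725471799683
(array([ 0.5, -1.2,  2.7]), np.float64(91.4), array([-1.000e-01,  1.799e+02]))
```

View pics/w5.png

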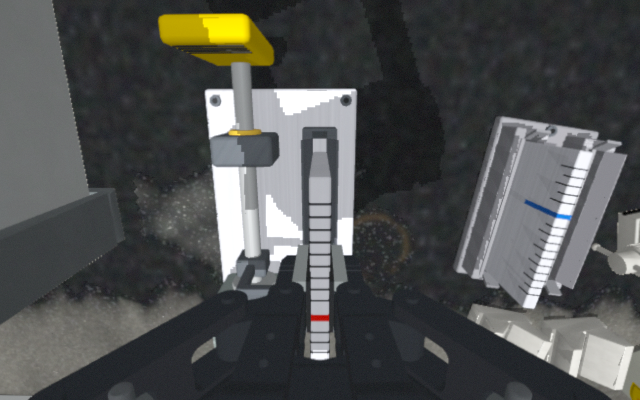

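View pics/s5.png

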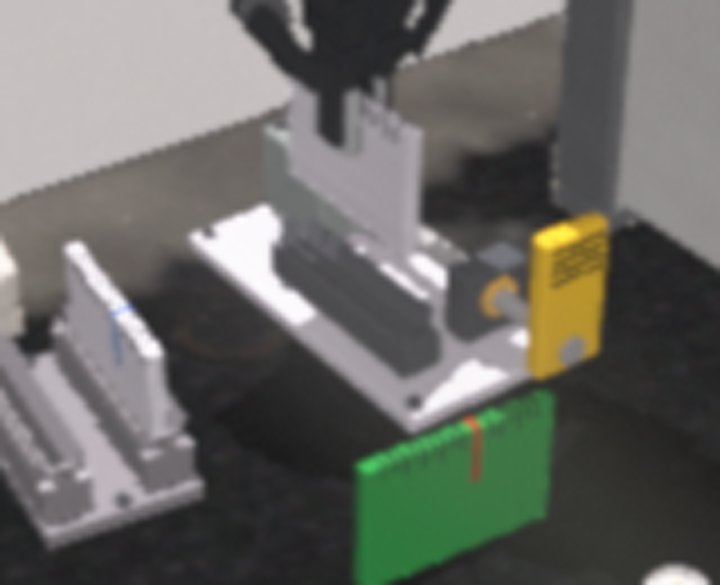

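```bash
python3 - <<'E'
import cv2
im=cv2.imread('pics/w5.png')
cv2.imwrite('pics/w5c.png',cv2.resize(im[80:180,200:370],None,fx=4.5,fy=4.5,interpolation=cv2.INTER_CUBIC))
E
cat > f5.py <<'E'
from h import *
import pickle
w=pickle.load(open('w5.pkl','rb'))
t=np.radians(1.5);c,s=np.cos(t),np.sin(t)
P=np.array([[-.085,-.055,.01],[-.085,.055,.01],[-.0575,.018,.04],[-.0575,.038,.04],[-.0515,.023,.01],[-.0515,.033,.01]])
W=np.c_[.5388+c*P[:,0]-s*P[:,1],.2253+s*P[:,0]+c*P[:,1],P[:,2]]
print(((proj(w,W)-[200,80])*4.5).round(0).tolist())
E
python3 f5.py
```

```text
[[20.0, 43.0], [709.0, 42.0], [471.0, 231.0], [609.0, 231.0], [510.0, 255.0], [570.0, 255.0]]
```

View pics/w5c.png

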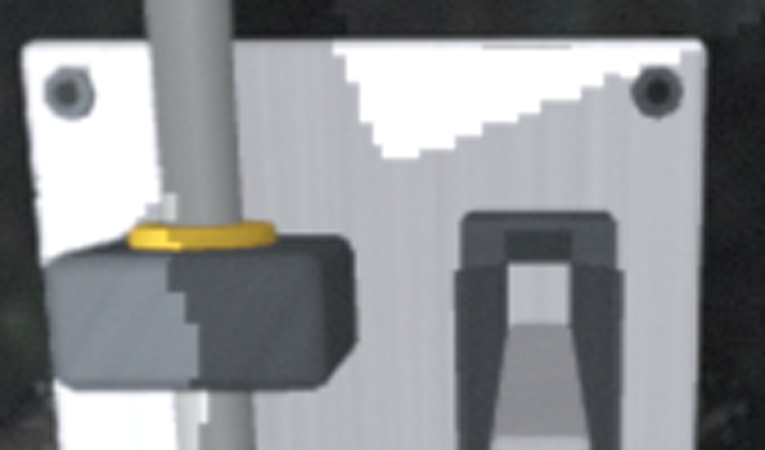

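Request:
servo_tool([
  [[0,-0.5,15],0],
  [[0,-0.5,25],0],
  [[0,-0.5,32],0],
  [[0,-0.5,38],0],
  [[0,-0.5,43],0],
  [[0,-0.5,43],0],
])

```text
clock: 7.65
tool_pos: [0.5369, 0.2525, 0.0674]
tcp_rot: [-2.194, -2.248, 0.002]
ft_force: [-0.3, -0.4, -1.4]
grip_width: 0.0074
```

Request:
servo_tool([
  [[0,0,4],0],
  [[0,0,8],0],
  [[0,0,12],0],
  [[0,0,15],0],
  [[0,0,16],0],
  [[0,0,16],0],
])

```text
clock: 8.25
tool_pos: [0.5371, 0.2526, 0.0521]
tcp_rot: [-2.195, -2.248, 0.001]
ft_force: [-0.5, 0.2, -1.0]
grip_width: 0.0071
```

Request:
servo_tool([
  [[0,0,1],0],
  [[0,0,2],0],
  [[0,0,3],0],
  [[0,0,3],0],
])

```text
clock: 8.65
tool_pos: [0.5374, 0.2527, 0.05]
tcp_rot: [2.194, 2.248, 0.001]
ft_force: [-2.3, 0.2, 3.7]
grip_width: 0.0071
```

Request:
servo_tool([
  [[0,0,1],0],
  [[0,0,1],0],
  [[0,0,1],0],
])

```text
clock: 8.95
tool_pos: [0.5375, 0.2528, 0.0499]
tcp_rot: [2.194, 2.248, 0.001]
ft_force: [-5.4, -1.8, 10.1]
grip_width: 0.0072
```

Run:
```python
from h import *
from plant import cams,arm
s=cams.camera('scene');cv2.imwrite('pics/s6.png',cv2.resize(s[130:260,240:400],None,fx=4.5,fy=4.5,interpolation=cv2.INTER_CUBIC))
print(arm.state()['ft_force'],arm.state()['tool_pos'])
```

```text
[-6.93390315 -1.86826213  9.37580876] [0.53748395 0.25281482 0.04995768]
```

View pics/s6.png

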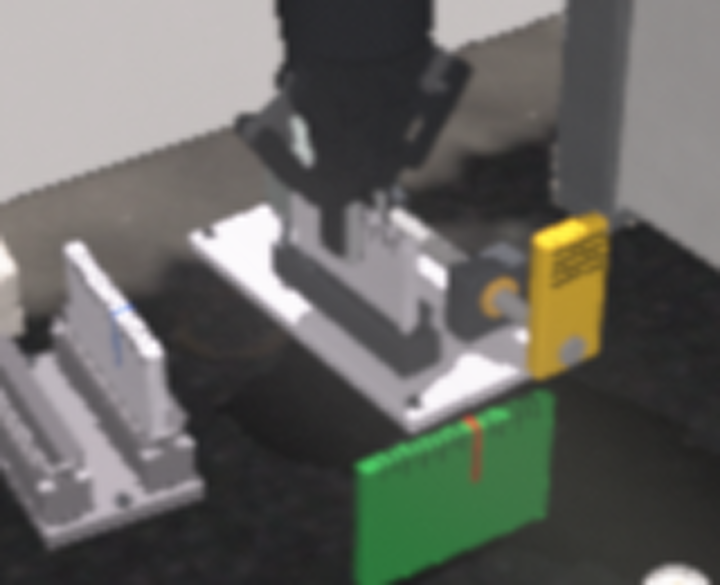

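Request:
servo_tool([
  [[0,0,0],0],
  [[0,0,0],0],
  [[0,0,0],0],
  [[0,0,0],0],
], fingers=28)

```text
clock: 9.4
tool_pos: [0.5371, 0.2525, 0.048]
tcp_rot: [-2.195, -2.248, 0.001]
ft_force: [-0.0, 0.1, 0.1]
grip_width: 0.0279
```

Request:
servo_tool([
  [[0,0,-15],0],
  [[0,0,-45],0],
  [[0,0,-85],0],
  [[-15,-10,-110],0],
  [[-15,-20,-110],0],
  [[-15,-20,-110],0],
  [[-15,-20,-110],0],
])

```text
clock: 10.1
tool_pos: [0.5171, 0.2372, 0.1573]
tcp_rot: [-2.194, -2.248, 0.002]
ft_force: [0.5, -0.5, -0.4]
grip_width: 0.0281
```

Run:
```python
from h import *
import pickle
from plant import cams,arm
i=cams.camera_info('wrist');im=cams.camera('wrist');cv2.imwrite('pics/w7.png',im);pickle.dump(i,open('w7.pkl','wb'))
s=cams.camera('scene');cv2.imwrite('pics/s7.png',cv2.resize(s[130:260,240:400],None,fx=4.5,fy=4.5,interpolation=cv2.INTER_CUBIC))
st=arm.state();print(st['clock'],st['tool_pos'],st['ft_force'],st['grip_width'])
```

```text
10.2 [0.51718878 0.23714268 0.1568751 ] [-0.40265854  0.11736621  0.12470465] 0.028198429734407445
```

View pics/w7.png

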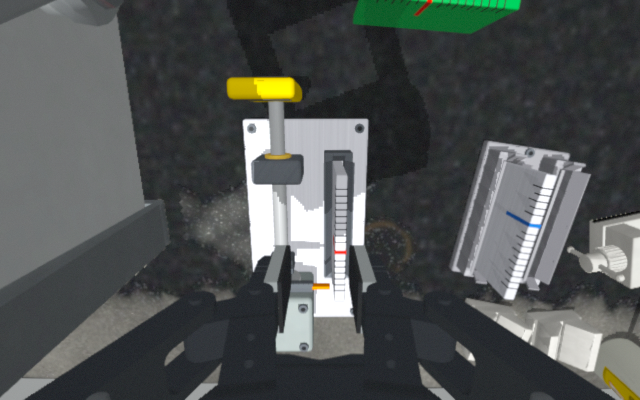

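View pics/s7.png

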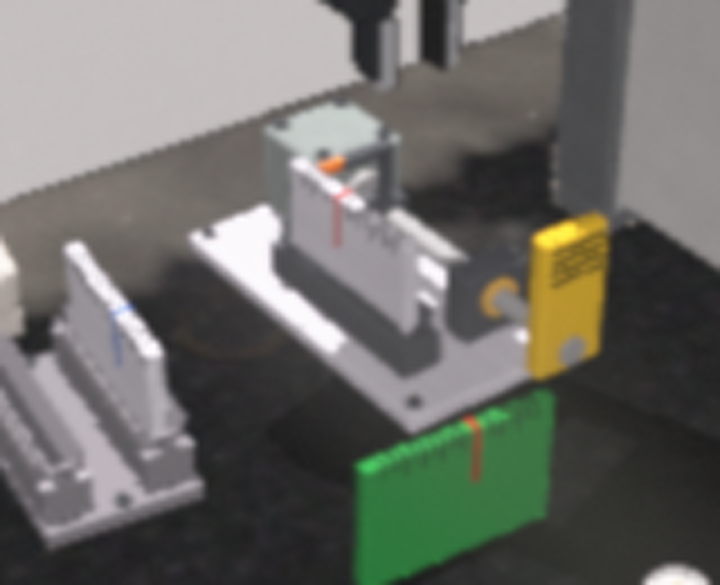

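Run:
```python
from h import *
import pickle
from plant import cams,arm
t=np.radians(1.5);c,s=np.cos(t),np.sin(t)
def W(P): P=np.array(P);return np.c_[.5388+c*P[:,0]-s*P[:,1],.2253+s*P[:,0]+c*P[:,1],P[:,2]]
P=[[-.05,.032,.08],[.008,.032,.08],[.05,.032,.08],[-.05,.024,.08],[-.05,.032,.04],[.04,.02,.075]]
sc=cams.camera_info('scene');w=pickle.load(open('w7.pkl','rb'))
print(((proj(sc,W(P))-[240,130])*4.5).round(0).tolist())
print(((proj(sc,W(np.array(P)+[0,0,.004]))-[240,130])*4.5).round(0).tolist())
print(proj(w,W(P)).round(1).tolist())
im=cv2.imread('pics/w7.png')
cv2.imwrite('pics/w7c.png',cv2.resize(im[140:320,220:380],None,fx=3.3,fy=3.3,interpolation=cv2.INTER_CUBIC))
# handle grip targets
print(W([[-.105,-.022,.084]]))
print(go(arm.state(),W([[-.105,-.022,.084]])[0],1.5))
```

```text
[[404.0, 248.0], [334.0, 196.0], [286.0, 159.0], [418.0, 243.0], [403.0, 316.0], [316.0, 169.0]]
[[405.0, 241.0], [334.0, 189.0], [285.0, 153.0], [418.0, 236.0], [403.0, 309.0], [316.0, 162.0]]
[[348.5, 174.5], [346.7, 251.6], [345.4, 301.1], [337.0, 174.5], [344.3, 164.9], [329.9, 286.4]]
[[0.43441187 0.20055896 0.084     ]]
(array([-34.5, -83.5,  73.1]), np.float64(91.39), array([ 89.89, -90.11]))
```

View pics/w7c.png

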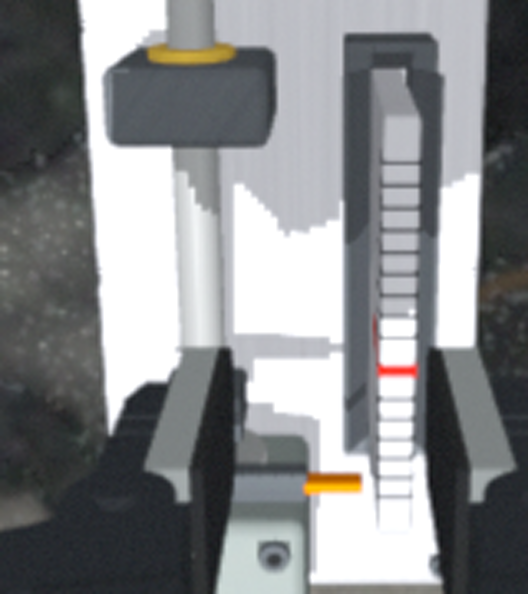

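Run:
```python
from h import *
import pickle
w=pickle.load(open('w7.pkl','rb'));im=cv2.imread('pics/w7.png')
cv2.imwrite('pics/w7h.png',cv2.resize(im[65:135,210:330],None,fx=6,fy=6,interpolation=cv2.INTER_CUBIC))
```

```text
(no output)
```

View pics/w7h.png

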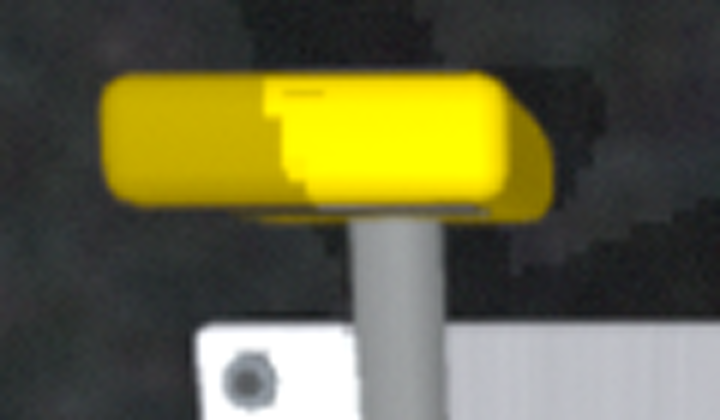

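Run:
```python
from h import *
import pickle
from plant import arm
w=pickle.load(open('w7.pkl','rb'))
f=lambda p:np.array(p)/6+[210,65]
b=back(w,[f((305,73)),f((305,206)),f((101,140)),f((507,140))],.102);print((b*1000).round(1).tolist())
c=np.array([(b[0,0]+b[1,0])/2,(b[2,1]+b[3,1])/2]);print(c)
st=arm.state();print(go(st,(*c,.15),1.5),go(st,(*c,.065),1.5))
```

```text
[[428.2, 200.7, 102.0], [440.4, 200.4, 102.0], [434.7, 180.8, 102.0], [433.8, 220.1, 102.0]]
[0.43428705 0.20045962]
(array([-34.7, -83.8,   7.1]), np.float64(91.39), array([ 89.89, -90.11])) (array([-34.6, -83.6,  92.1]), np.float64(91.39), array([ 89.89, -90.11]))
```

Request:
servo_tool([
  [[-6,-15,0],8.5],
  [[-12,-30,0],17],
  [[-18,-45,0],25.5],
  [[-24,-60,0],34],
  [[-30,-75,0],42.5],
  [[-34.7,-83.7,0],51],
  [[-34.7,-83.7,0],59.5],
  [[-34.7,-83.7,0],68],
  [[-34.7,-83.7,0],76.5],
  [[-34.7,-83.7,0],85],
], fingers=40)

```text
clock: 11.2
tool_pos: [0.4346, 0.2004, 0.1573]
tcp_rot: [3.137, 0.165, -0.003]
ft_force: [0.1, -0.2, -0.3]
grip_width: 0.0401
```

Request:
servo_tool([
  [[0,0,0],4.9],
  [[0,0,0],4.9],
  [[0,0,0],4.9],
  [[0,0,0],4.9],
])

```text
clock: 11.6
tool_pos: [0.4347, 0.2005, 0.1579]
tcp_rot: [3.141, 0.043, -0.001]
ft_force: [-0.5, 0.9, -0.2]
grip_width: 0.0398
```

Run:
```python
from h import *
import pickle
from plant import cams,arm
i=cams.camera_info('wrist');im=cams.camera('wrist');cv2.imwrite('pics/w8.png',im);pickle.dump(i,open('w8.pkl','wb'))
st=arm.state();print(st['clock'],st['tool_pos'],st['joints'].round(2),st['ft_force'],st['grip_width']);print(go(st,(.4343,.2005,.065),1.5))
```

```text
11.65 [0.43472218 0.20042179 0.15804661] [ 0.35 -0.04  1.64 -0.    1.54  0.33] [ 0.05793659 -0.34395209  0.25954004] 0.040149921725325236
(array([-0.4, -0.1, 93. ]), np.float64(1.56), array([ 6.0000e-02, -1.7994e+02]))
```

View pics/w8.png

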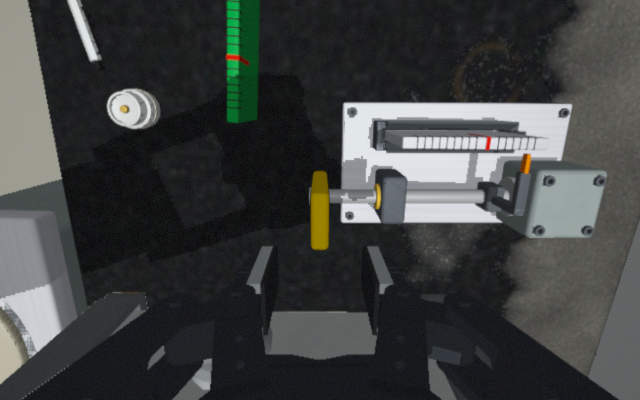

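Request:
servo_tool([
  [[0,0,30],0],
  [[0,0,60],0],
  [[0,0,82],0],
  [[0,0,92],0],
  [[0,0,92],0],
  [[0,0,92],0],
])

```text
clock: 12.25
tool_pos: [0.4354, 0.2006, 0.0674]
tcp_rot: [-3.141, -0.041, -0.002]
ft_force: [1.0, -0.3, 0.4]
grip_width: 0.0403
```

Request:
servo_tool([
  [[0,0,0],0],
  [[0,0,0],0],
  [[0,0,0],0],
  [[0,0,0],0],
  [[0,0,0],0],
], fingers=0, grip_force=80)

```text
clock: 12.75
tool_pos: [0.4346, 0.2006, 0.0677]
tcp_rot: [-3.141, -0.041, -0.0]
ft_force: [-5.7, -0.5, 8.2]
grip_width: 0.0111
```

Run:
```python
from h import *
import pickle
from plant import cams,arm
i=cams.camera_info('wrist');im=cams.camera('wrist');cv2.imwrite('pics/w9.png',im);pickle.dump(i,open('w9.pkl','wb'))
st=arm.state();print(st['clock'],st['tool_pos'],st['ft_force'],st['grip_width'])
```

```text
12.8 [0.43463323 0.20065305 0.06766648] [-6.64107262 -0.9808374   6.46590275] 0.011010123741170516
```

View pics/w9.png

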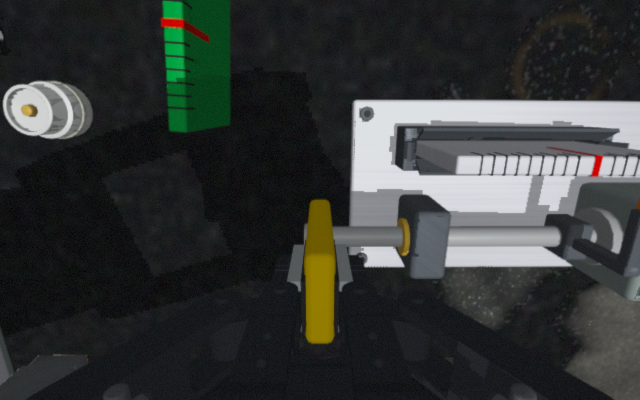

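Request:
servo_tool([
  [[-4,0,0],0],
  [[-9,0,0],0],
  [[-14,0,0],0],
  [[-19,0,0],0],
  [[-24,0,0],0],
  [[-28,0,0],0],
  [[-30,0,0],0],
  [[-30,0,0],0],
  [[-30,0,0],0],
])

```text
clock: 13.7
tool_pos: [0.4062, 0.1999, 0.0677]
tcp_rot: [-3.14, -0.04, -0.008]
ft_force: [7.0, 0.5, 4.0]
grip_width: 0.011
```

Run:
```python
from h import *
import pickle
from plant import cams,arm
i=cams.camera_info('wrist');im=cams.camera('wrist');cv2.imwrite('pics/w10.png',im);pickle.dump(i,open('w10.pkl','wb'))
cv2.imwrite('pics/w10c.png',cv2.resize(im[100:300,520:640],None,fx=3,fy=3,interpolation=cv2.INTER_CUBIC))
for n in('scene','top'):cv2.imwrite(f'pics/{n}10.png',cams.camera(n))
s=cv2.imread('pics/scene10.png');cv2.imwrite('pics/s10c.png',cv2.resize(s[140:240,270:400],None,fx=5.5,fy=5.5,interpolation=cv2.INTER_CUBIC))
st=arm.state();print(st['clock'],st['tool_pos'],st['ft_force'],st['grip_width'])
```

```text
13.85 [0.40621135 0.19989837 0.06766599] [7.5283178  0.01951743 5.15257509] 0.010890094466525975
```

View pics/w10.png

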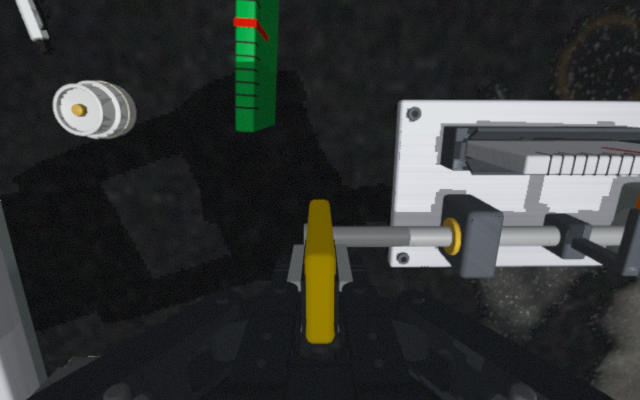

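View pics/s10c.png

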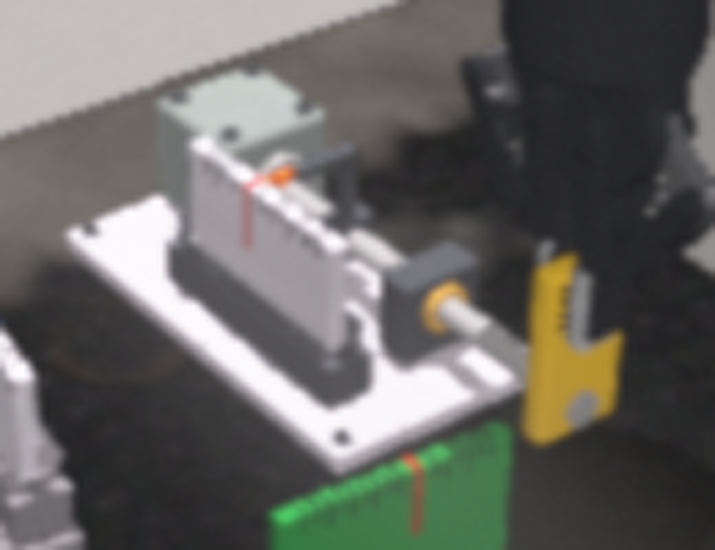

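View pics/w10c.png

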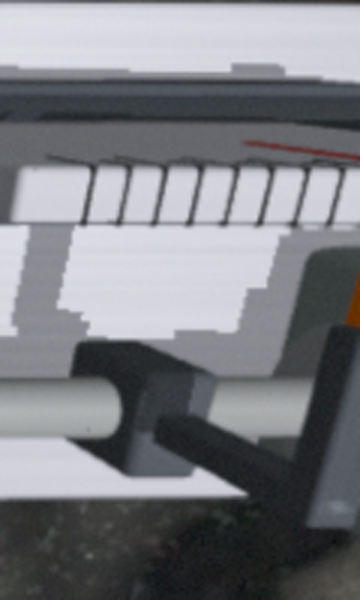

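View pics/top10.png

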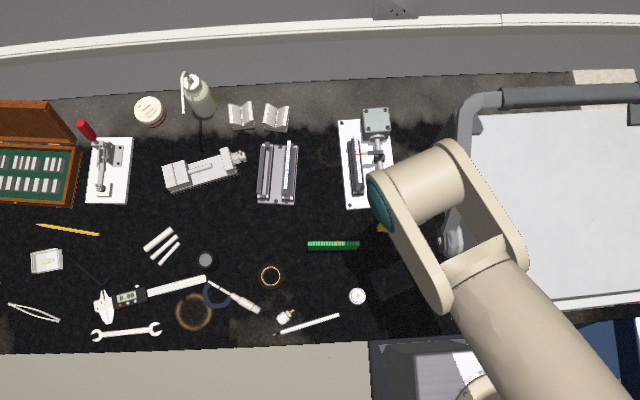

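Run:
```python
import cv2
t=cv2.imread('pics/top10.png');cv2.imwrite('pics/t10c.png',cv2.resize(t[130:200,335:400],None,fx=8,fy=8,interpolation=cv2.INTER_CUBIC))
s=cv2.imread('pics/scene10.png');cv2.imwrite('pics/s10d.png',cv2.resize(s[155:195,300:345],None,fx=14,fy=14,interpolation=cv2.INTER_CUBIC))
```

```text
(no output)
```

View pics/t10c.png

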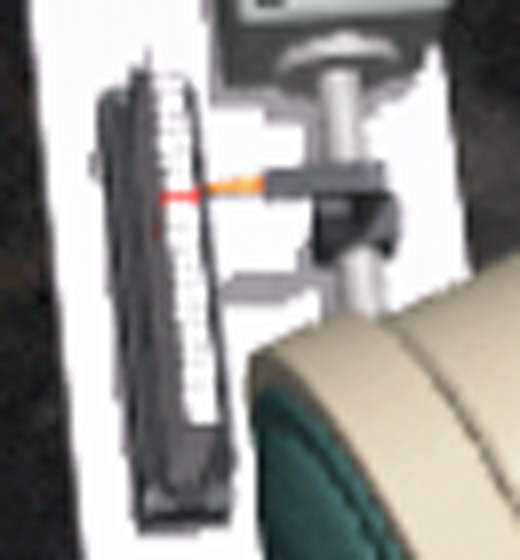

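View pics/s10d.png

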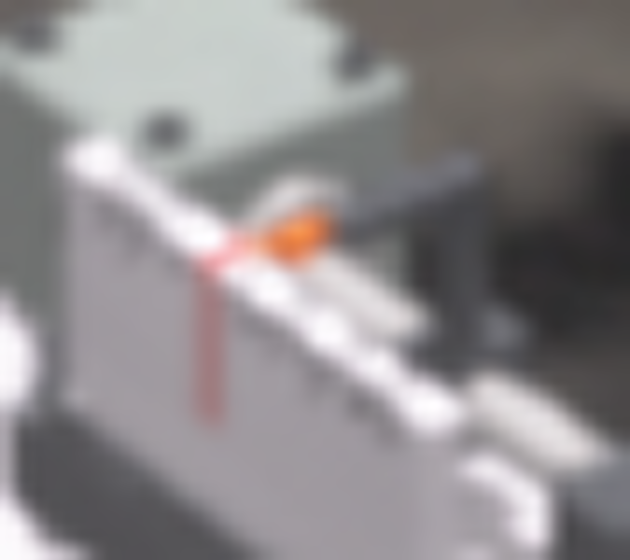

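```bash
cat > meas.py <<'E'
from h import *
from plant import cams
t=np.radians(1.5);c,s=np.cos(t),np.sin(t)
def loc(W): d=W-[.5388,.2253,0];return np.c_[c*d[:,0]+s*d[:,1],-s*d[:,0]+c*d[:,1]]*1000
T=cams.camera_info('top');S=cams.camera_info('scene')
def mt(line,ptr,f,o,i):
    L=loc(back(i,[np.array(p)/f+o for p in line],.08));P=loc(back(i,[np.array(p)/f+o for p in ptr],.075))
    print('line',L.round(1).tolist(),'ptr',P.round(1).tolist())
E
python3 - <<'E'
from meas import *
mt([(164,199),(181,197),(198,196)],[(209,190),(240,186),(262,184)],8,np.array([335,130]),T)
mt([(212,262),(245,240)],[(268,244),(300,238),(330,229)],14,np.array([300,155]),S)
E
```

```text
line [[5.3, 30.0], [5.5, 25.8], [5.4, 21.6]] ptr [[8.4, 18.1], [8.8, 10.3], [8.9, 4.8]]
line [[5.8, 30.9], [8.0, 22.7]] ptr [[11.2, 15.8], [9.6, 10.5], [9.0, 4.9]]
```

Request:
servo_tool([
  [[-1,0,0],0],
  [[-2,0,0],0],
  [[-3,0,0],0],
  [[-3,0,0],0],
  [[-3,0,0],0],
  [[-3,0,0],0],
])

```text
clock: 14.45
tool_pos: [0.4033, 0.1998, 0.0677]
tcp_rot: [-3.14, -0.04, -0.008]
ft_force: [7.9, 0.4, 4.9]
grip_width: 0.0112
```

Run:
```python
import cv2
from plant import cams,arm
t=cams.camera('top');s=cams.camera('scene');w=cams.camera('wrist')
cv2.imwrite('pics/t11c.png',cv2.resize(t[145:165,345:385],None,fx=18,fy=18,interpolation=cv2.INTER_CUBIC))
cv2.imwrite('pics/s11d.png',cv2.resize(s[155:195,300:345],None,fx=14,fy=14,interpolation=cv2.INTER_CUBIC))
cv2.imwrite('pics/w11.png',w)
st=arm.state();print(st['clock'],st['tool_pos'],st['ft_force'],st['grip_width'])
```

```text
14.6 [0.4032927  0.19983084 0.06766095] [8.46072269 0.69137367 3.50011724] 0.01079662024695624
```

View pics/t11c.png

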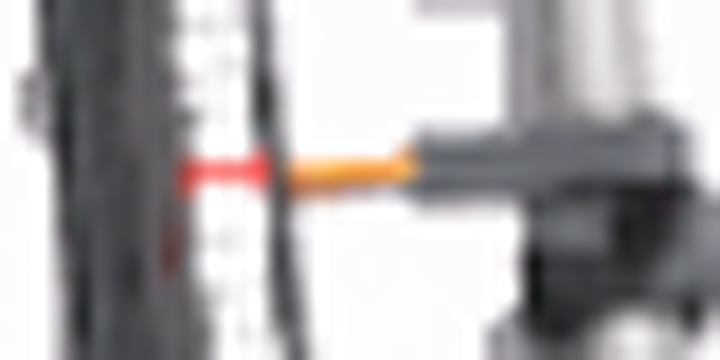

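View pics/s11d.png

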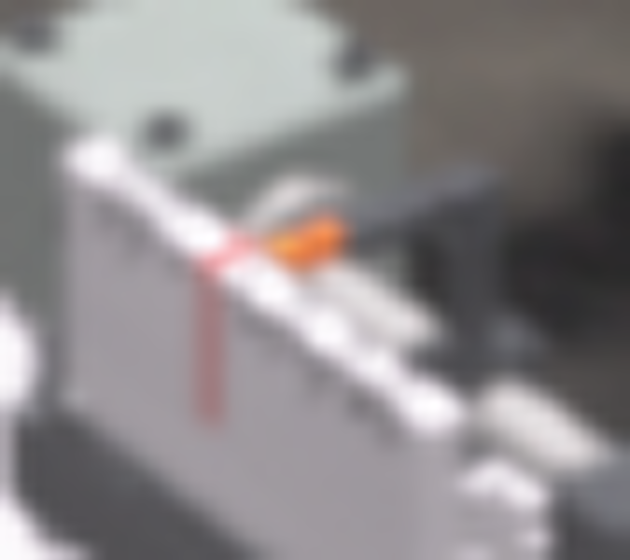

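View pics/w11.png

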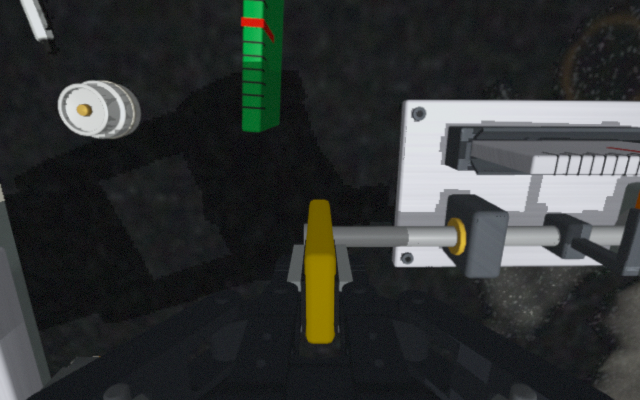

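Run:
```python
from meas import *
mt([(190,172),(228,171),(264,169)],[(298,178),(350,172),(405,166)],18,np.array([345,145]),T)
mt([(212,262),(245,240)],[(280,250),(310,243),(340,234)],14,np.array([300,155]),S)
# synthetic check: project line and pointer for d
def W(P): P=np.array(P);return np.c_[.5388+c*P[:,0]-s*P[:,1],.2253+s*P[:,0]+c*P[:,1],P[:,2]]
for px in (.0075,.0085,.0095):
  P=W([[.0085,.032,.08],[.0085,.024,.08],[px,.02,.075],[px,.008,.075]])
  print(((proj(T,P)-[345,145])*18).round(0).tolist(),((proj(S,P)-[300,155])*14).round(0).tolist())
```

```text
line [[6.0, 29.8], [5.7, 25.7], [5.6, 21.7]] ptr [[6.0, 17.5], [6.2, 11.7], [6.4, 5.6]]
line [[5.8, 30.9], [8.0, 22.7]] ptr [[8.6, 15.3], [7.5, 10.1], [6.8, 4.5]]
[[168.0, 152.0], [241.0, 146.0], [274.0, 167.0], [382.0, 158.0]] [[196.0, 257.0], [237.0, 241.0], [260.0, 262.0], [320.0, 239.0]]
[[168.0, 152.0], [241.0, 146.0], [273.0, 158.0], [381.0, 150.0]] [[196.0, 257.0], [237.0, 241.0], [257.0, 260.0], [316.0, 236.0]]
[[168.0, 152.0], [241.0, 146.0], [272.0, 150.0], [380.0, 141.0]] [[196.0, 257.0], [237.0, 241.0], [253.0, 257.0], [313.0, 233.0]]
```

```bash
cat > sub.py <<'E'
from meas import *
t=np.mean([cams.camera('top').astype(float) for _ in range(6)],0)
B,G,R=t[...,0],t[...,1],t[...,2]
red=np.clip(R-np.maximum(G,B),0,None)*( (G-B)<25)
orng=np.clip(np.minimum(R,9e9)-B,0,None)*((G-B)>=25)
for nm,m,us,z in(('red',red,range(356,360),.08),('org',orng,range(361,368),.075)):
    for u in us:
        v=np.arange(148,162);wt=m[148:162,u]
        if wt.sum()>40:
            vc=(wt*v).sum()/wt.sum();print(nm,u,vc.round(2),wt.sum().round(),loc(back(T,[(u,vc)],z)).round(2))
print(t[150:159,352:370,:].round()[:, ::1].astype(int)[...,2].tolist() if 0 else '')
E
python3 sub.py
```

```text
red 356 154.1 155.0 [[ 6.83 28.88]]
red 357 154.09 156.0 [[ 6.69 26.91]]
red 358 154.09 168.0 [[ 6.53 24.94]]
red 359 153.99 278.0 [[ 6.57 22.95]]
org 361 154.0 119.0 [[ 7.92 18.41]]
org 362 154.39 229.0 [[ 6.93 16.52]]
org 363 154.34 238.0 [[ 6.88 14.53]]
org 364 154.0 172.0 [[ 7.43 12.47]]
org 365 154.0 172.0 [[ 7.26 10.49]]
org 366 154.0 170.0 [[7.1 8.5]]
org 367 153.65 218.0 [[7.66 6.44]]
```

Request:
servo_tool([
  [[-0.4,0,0],0],
  [[-0.4,0,0],0],
  [[-0.4,0,0],0],
  [[-0.4,0,0],0],
])

```text
clock: 15.3
tool_pos: [0.4029, 0.1998, 0.0677]
tcp_rot: [-3.14, -0.04, -0.008]
ft_force: [8.0, 0.3, 3.4]
grip_width: 0.0113
```

```bash
python3 sub.py
python3 - <<'E'
import cv2
from plant import cams,arm
t=cams.camera('top');s=cams.camera('scene')
cv2.imwrite('pics/t12.png',t)
cv2.imwrite('pics/t12c.png',cv2.resize(t[145:165,345:385],None,fx=18,fy=18,interpolation=cv2.INTER_CUBIC))
cv2.imwrite('pics/s12.png',s)
st=arm.state();print(st['clock'],st['tool_pos'],st['ft_force'],st['grip_width'])
E
```

```text
red 356 154.1 157.0 [[ 6.84 28.88]]
red 357 154.1 155.0 [[ 6.68 26.91]]
red 358 154.1 168.0 [[ 6.5  24.94]]
red 359 153.98 279.0 [[ 6.58 22.95]]
org 361 154.47 209.0 [[ 6.94 18.52]]
org 362 154.55 221.0 [[ 6.61 16.55]]
org 363 154.47 261.0 [[ 6.62 14.55]]
org 364 154.46 256.0 [[ 6.47 12.57]]
org 365 154.38 232.0 [[ 6.47 10.57]]
org 366 154.0 174.0 [[7.1 8.5]]
org 367 154.0 156.0 [[6.94 6.52]]

15.7 [0.40290842 0.19982939 0.06766356] [ 8.7284562  -0.02564924  3.75045981] 0.011013742625187582
```

View pics/t12c.png

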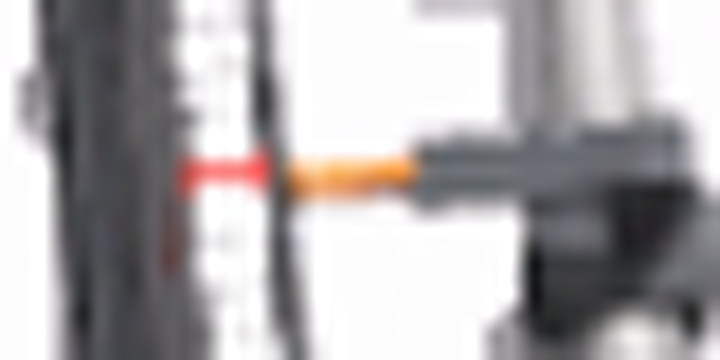

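View pics/s12.png

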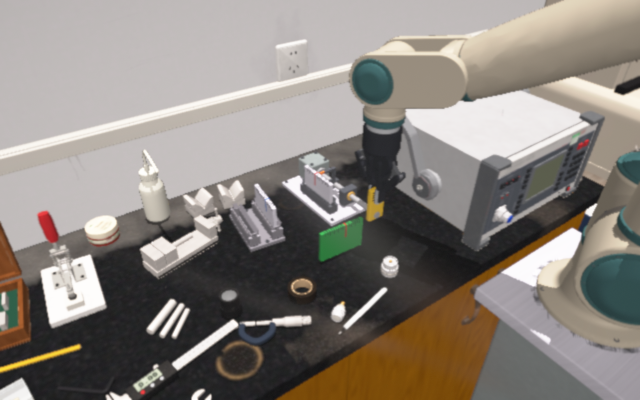

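Run:
```python
from plant import order
print(order.finish_job())
```

```text
the job is handed in; nothing more can be done
None
```

The red-line plate is in the checker's slot, pushed down and let go. I then drew the yellow handle out until the pointer stood at the red line. The job was handed in at 15.7 s with the gripper still holding the handle at 80 N.

- **Plate:** it stopped on the slot floor with the fingertips at z = 0.050 m and about 10 N pressing down, which puts its top edge at 80 mm. Afterwards the scene and wrist pictures agreed with a plate fully home to about 1 mm.
- **Pointer:** averaged top-camera pictures put the pointer and the line both at about 6.6 mm in the checker's frame, matching to about 0.5 mm. The arm moved 31.7 mm against the roughly 31.5 mm expected. The wrist force along the pull was 8 to 9 N, about what the spring should give there.
- **Disagreements:**
  - The top camera put the line about 2 mm lower along x than the wrist measurements did, so I set the pointer from its distance to the line within that one camera.
  - The coarser scene-camera reading just before the last 0.4 mm pull had the pointer about 0.7 mm short. I did not measure it again after the pull.
- **Other items:** the last scene picture shows the blue-line plate in its stand, and the tape roll, the terminator and the green plate where they were.

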